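# Pack porcelain jars in a catch-locked chest and pin it shut

## Robot

A 6-joint arm with a two-finger parallel gripper is mounted at the origin on the work surface. World frame = base frame: x ahead of the robot, y to its left, z up, the work surface at z = 0. Lengths are in m, angles in rad, forces in N, time in s.
With the tool pointing down it reaches from about 0.35 to 0.975 m from the base axis. Payload 7.1 kg.
Tool frame: the origin (TCP) lies on the centre line of the jaws, within the pads' length; the fingertips stand 22 mm ahead of it and the grasp point (between the pads) lies 3 mm ahead of it (finger_overhang is the distance from the TCP to the fingertips, in m); x points along the fingers, y is the direction in which the jaws open and shut, and the axes are right-handed (so a half turn about x gives the same grasp; the last joint's range is limited). The gripper opens to 88 mm and grips with 3 to 60 N. Pads are 20 mm wide; open, the fingers measure 115 mm over their backs; the gripper's body (75 mm by 178 mm) begins 61 mm behind the grasp point.
Start: joints at [-1.33, 0.423, 1.63, -0, 1.089, -0.019], TCP at [0.161, -0.604, 0.245] pointing down, gripper open.
Joint ranges: [-3, 3], [-0.9, 2.11], [0.09, 2.58], [-1.31, 4.45], [0.11, 2.69], [-2.54, 2.54]. Speed limits (rad/s): [2.39, 2.39, 3.01, 3.14, 3.14, 3.14].

## Interface

Orientations are given as a unit quaternion [w, x, y, z].
In Python, from station import * gives the robot as it stands. The module is installed in compiled form; this text tells all that it offers. Calls block until the motion is done:
- movep(position, orientation): joint-space move of the TCP to a pose.
- movel(position, attitude=None, feed=0.15, max_force=None): straight line of the TCP; attitude=None keeps the orientation; feed is the mean speed in m/s. With max_force (N) it stops when the force on the tool has changed by that much, and returns True; else False.
- move_j(angles): joint-space move.
- command_gripper(opening): finger opening in m; the grip force is fixed at half the most; returns when the fingers have stopped.
- dwell(seconds).
- solve_ik(position, orientation): joint angles nearest the present ones, or None.
- capture(name): name is "scene" or "top" or "wrist"; returns the picture (400x640x3 uint8, red, green, blue); there is no depth.
- camera_model(name): a dict with "fx", "fy", "cx", "cy" (pixels), "xyz" and "orientation" of the camera in the world. Camera axes: x right, y down, z forward; pixel columns grow to the right and rows downward; lengths in m; the calibration is good to about 2 mm. A picture is of the moment at which its call begins: read the wrist's pose just before it. camera_model takes no time and is no camera call; for the wrist camera it gives the pose at the moment of the call.
A pose or a line that the arm cannot do raises Unreachable and nothing moves.
- close_job(): hands the job in, once; it reports no verdict.
Readings, each from a call of its own:
- get_t(): time.
- get_q(): joint angles.
- get_joint_velocities(): joint speeds.
- get_joint_torque(): joint torques, N m.
- get_eef_pos(): TCP position.
- get_tool_rot(): TCP orientation.
- get_contact_force(): force on the tool from outside, world axes, zero at the start.
- get_ft_torque(): the same for the moment, N m.
- get_width(): finger opening in m.
Only numpy, scipy, OpenCV 4.12 (cv2) and the standard library are available. Lean on these libraries where they do the work, as an engineer would, in place of code of your own. Each camera call takes 0.05 s, during which the arm holds its last target.

## Task

Pack the chest for delivery: its lid stands slightly ajar, held by a hidden sprung catch, so reach under the lid's front edge, push the catch's red tongue aside while you lift, and swing the lid wide open. Then stand every lidded porcelain jar gently upright in a cell of the chest, one to a cell, shut the lid fully so that the catch springs back over it, and push the yellow-handled locking pin through both steel lugs above the lid's hasp until it is home. Do not force the lid up against the catch, tip a jar over or disturb the bowl, vase and teacup.

Things in the scene. Friction and masses are not known exactly. Their poses are not given: they have to be found in the camera images.
- chest: Fixed plywood chest, 190 (x) by 310 (y) mm, rim 100 mm high, walls 7 mm, inner floor 8 mm above the table. Origin: centre of its underside, on the table. x points from the front to the hinge side, y along its width, z up. Its front face, at x = -95 mm, faces the robot's left (world +y) within 10 degrees, so its y points away from the robot. Inside it is 176 by 296 mm.
- cell0 (a point): Centre of cell 0 on the inner floor, chest frame (-18, -111, 8) mm. Four cells 70 x 70 mm in one row along y, any jar in any cell, are marked off by cork ribs 18 mm high; above the ribs the chest is open: 40 mm free in front of a jar and 76 mm behind it (along x), 14 mm between jars.
- cell1 (a point): Centre of cell 1 on the inner floor, chest frame (-18, -37, 8) mm. Four cells 70 x 70 mm in one row along y, any jar in any cell, are marked off by cork ribs 18 mm high; above the ribs the chest is open: 40 mm free in front of a jar and 76 mm behind it (along x), 14 mm between jars.
- cell2 (a point): Centre of cell 2 on the inner floor, chest frame (-18, 37, 8) mm. Four cells 70 x 70 mm in one row along y, any jar in any cell, are marked off by cork ribs 18 mm high; above the ribs the chest is open: 40 mm free in front of a jar and 76 mm behind it (along x), 14 mm between jars.
- cell3 (a point): Centre of cell 3 on the inner floor, chest frame (-18, 111, 8) mm. Four cells 70 x 70 mm in one row along y, any jar in any cell, are marked off by cork ribs 18 mm high; above the ribs the chest is open: 40 mm free in front of a jar and 76 mm behind it (along x), 14 mm between jars.
- lid (a joint): Angle of the lid, rad: 0 shut, 1.7 fully open (leaning back past upright); starts ajar at 0.04 to 0.08. Flat wooden lid 12 mm thick, 322 mm wide, 0.5 kg. A stiff hinge holds it wherever it is left; lifting it takes about 6 N at the front edge. The catch stops it at about 0.095 unless pushed aside; above 0.24 it is free of it. Shut, its underside is 100 mm and its top 112 mm above the table.
- lid_hinge (a point): Midpoint of the lid's hinge line (along the chest's y), at chest (95, 0, 100) mm; axes those of the chest. The lid's underside runs from this line to its front edge.
- lid_edge (a point): Middle of the lower front edge of the lid (moves with it), 235 mm from the hinge line. Shut, the lid overhangs the chest's front face by 45 mm and one can reach under it.
- lid_foot (a point): End of the lid's steel foot, 47 mm below the lid's underside and 27 mm behind its front edge, at chest y = -45 mm; its stem hangs at y = -63. The catch's hook lies over it. When the lid is shut (from 0.24 rad down) the foot meets the hook's 45 degree ramp from above, pushes the catch aside by itself (5 to 10 N more at the lid's front) and the catch snaps back over it.
- hasp (a point): Middle of the top of the steel hasp block on the lid, chest y = 52 to 78 mm. It stands 17 mm above the lid's top and reaches from 14 mm behind the lid's front edge to 36 mm beyond it. Shut, it lies between the two lugs, its top at 129 mm, just under the pin.
- catch (a joint): Sideways travel of the sprung catch on the chest's front, m: 0 at rest, 0.026 at its stop; it slides along the chest's +y. The spring takes 1.6 N at rest to 5 N at the stop. From about 0.012 on the lid's foot is free to rise past the hook; let go, it springs back.
- catch_tongue (a point): Middle of the -y face of the catch's red tongue; push it to the chest's +y. Upright plate 6 mm thick in y, 34 to 96 mm above the table, standing 59 mm out from the chest's front face: its red end shows 14 mm beyond the lid's edge from above. On its -y side there is only free space under the lid's edge. At rest at chest (-126, -103, 65) mm.
- lug_eye (a point): Centre of the eye in the outer (-y) face of the lug nearer the robot, at chest (-153, 41, 140) mm; axes those of the chest. Two steel lugs, 8 mm thick in y, 28 mm wide in x, 158 mm high, stand before the lid's edge at y = 41 to 49 and 81 to 89 mm, with round eyes 14 mm wide on one line along y. The pin goes in moving along the chest's +y.
- pin: Locking pin, 0.12 kg, lying on the table: steel shaft 9 mm thick, 80 mm long, tapered end; square yellow handle 22 x 22 x 60 mm. Origin on its axis at the shoulder between shaft and handle, 11 mm above the table; x points to the tip, the handle runs to x = -60 mm. Home, the shoulder meets the nearer lug and the tip stands 32 mm beyond the farther lug.
- pin_tip (a point): Tip of the pin's shaft, 80 mm from the shoulder; axes those of the pin.
- jar0: Lidded white porcelain jar with a blue band and knob (lid fixed), a cylinder 60 mm in diameter and 56 mm high, with a low dome and a knob 16 mm wide up to 76 mm, about 0.2 kg. Origin: centre of its foot; z up. Stands on the table; None if absent (2 to 4 jars are there).
- jar1: Lidded white porcelain jar with a terracotta band and knob (lid fixed), a cylinder 60 mm in diameter and 56 mm high, with a low dome and a knob 16 mm wide up to 76 mm, about 0.2 kg. Origin: centre of its foot; z up. Stands on the table; None if absent (2 to 4 jars are there).
- jar2: Lidded white porcelain jar with a green band and knob (lid fixed), a cylinder 60 mm in diameter and 56 mm high, with a low dome and a knob 16 mm wide up to 76 mm, about 0.2 kg. Origin: centre of its foot; z up. Stands on the table; None if absent (2 to 4 jars are there).
- jar3: Lidded white porcelain jar with a dark grey band and knob (lid fixed), a cylinder 60 mm in diameter and 56 mm high, with a low dome and a knob 16 mm wide up to 76 mm, about 0.2 kg. Origin: centre of its foot; z up. Stands on the table; None if absent (2 to 4 jars are there).
- bowl: Bystander: white bowl, 90 mm wide, 45 mm high, on the table at the far left of the chest. Origin under its centre.
- vase: Bystander: blue vase, 76 mm wide, 120 mm high, on the table behind the chest (its hinge side). Origin under its centre.
- teacup: Bystander: white teacup, 76 mm wide, 60 mm high, on the table behind the chest (its hinge side). Origin under its centre.

How it is judged:
By the outcome, as a careful person would: the job done as asked, in the order asked, and still so for the second after the job is handed in, with the robot touching nothing.
Of jar0, jar1, jar2, jar3 only 2 to 4 are there at a start; the rules pass over those that are not, and their reading is None.
At some moment in a run one of jar0, jar1, jar2, jar3 may be knocked a few centimetres aside while the robot is not near it.
It also fails if it takes over 210 s, if anything falls off the work surface, if the arm or the gripper's body presses on something with over 40 N, if the wrist force passes 120 N, or if a joint passes its speed limit or range.

## Working session

There is one attempt and no reset: what is moved stays moved. The work goes in short steps, each a Python script; the robot and the scene stay as the last script left them, time stands still between calls to the robot, and variables do not carry over. Pictures are saved under pics/ and viewed, and the job is handed in when it is done.

```bash
mkdir -p pics
cat > h.py <<'E'
from station import *
import numpy as np, cv2
from scipy.spatial.transform import Rotation as R
def rot(q): return R.from_quat([q[1],q[2],q[3],q[0]])
def quat(r):
    x,y,z,w=r.as_quat(); return [w,x,y,z]
def snap(name,fn):
    m=camera_model(name); im=capture(name)
    cv2.imwrite('pics/'+fn+'.png',im[:,:,::-1]); return im,m
def ray(m,u,v):
    d=np.array([(u-m['cx'])/m['fx'],(v-m['cy'])/m['fy'],1.0])
    return np.array(m['xyz']),rot(m['orientation']).apply(d)
def onz(m,u,v,z):
    o,d=ray(m,u,v); return o+d*(z-o[2])/d[2]
def tri(rs):
    A=np.zeros((3,3));b=np.zeros(3)
    for o,d in rs:
        d=d/np.linalg.norm(d);P=np.eye(3)-np.outer(d,d);A+=P;b+=P@o
    p=np.linalg.solve(A,b)
    return p,[np.linalg.norm(np.cross(p-o,d/np.linalg.norm(d))) for o,d in rs]
def proj(m,p):
    c=rot(m['orientation']).inv().apply(np.array(p)-m['xyz'])
    return c[0]/c[2]*m['fx']+m['cx'],c[1]/c[2]*m['fy']+m['cy']
E
python3 - <<'E'
from h import *
print(get_t(),get_eef_pos(),get_tool_rot(),get_width())
for n in ("scene","top","wrist"):
    im,m=snap(n,n+'0'); print(n,m)
E
```

```text
0.0 [ 0.16045337 -0.60352063  0.2439002 ] [-0.09106604 -0.7010851  -0.09212988  0.70121234] 0.08796502423244561
scene {'fx': 406.42112336128025, 'fy': 406.42112336128025, 'cx': 318.29173462054985, 'cy': 202.03135697909963, 'xyz': array([1.04926333, 0.54794309, 0.91097119]), 'orientation': array([-0.12916683,  0.34056935,  0.86748322, -0.33882343])}
top {'fx': 447.41689379058494, 'fy': 447.41689379058494, 'cx': 321.0256056055958, 'cy': 202.64229506361113, 'xyz': array([ 5.05384359e-01, -1.15713904e-04,  1.13791219e+00]), 'orientation': array([-0.03281888,  0.70706554, -0.70612291,  0.01927874])}
wrist {'fx': 321.0525263150755, 'fy': 321.0525263150755, 'cx': 317.36996720871014, 'cy': 198.13648213024143, 'xyz': array([ 0.23160784, -0.58515255,  0.38357661]), 'orientation': array([ 0.10767399,  0.78568563, -0.60342376, -0.08357138])}
```

View pics/scene0.png

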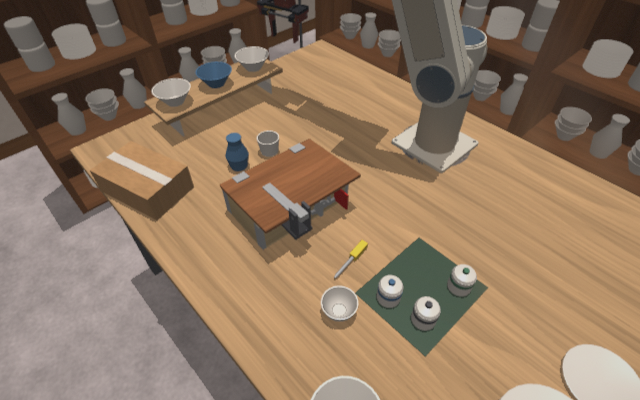

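View pics/top0.png

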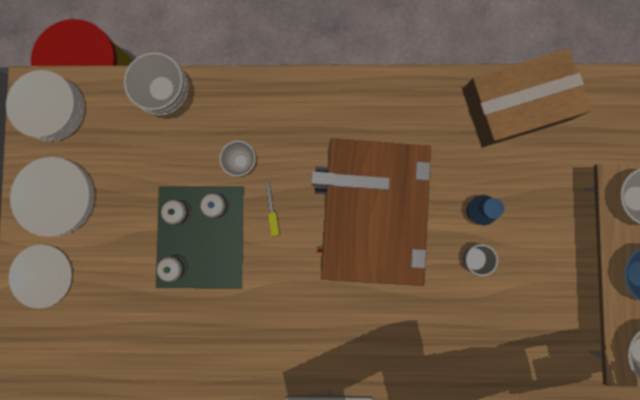

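View pics/wrist0.png

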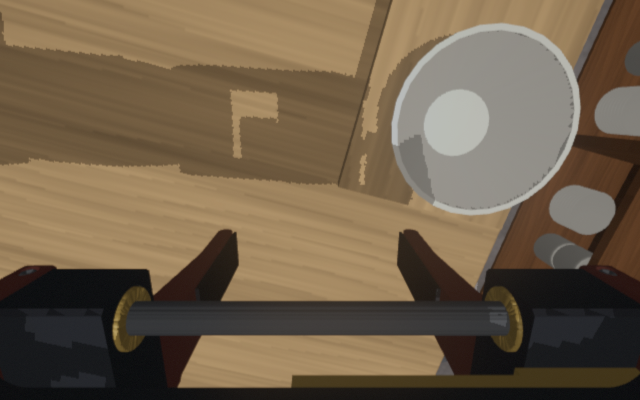

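Run:
```python
from h import *
T=cv2.imread('pics/top0.png'); S=cv2.imread('pics/scene0.png')
cv2.imwrite('pics/topc.png',cv2.resize(T[120:300,150:510],None,fx=2.2,fy=2.2,interpolation=cv2.INTER_CUBIC))
cv2.imwrite('pics/scc.png',cv2.resize(S[130:330,210:490],None,fx=2.8,fy=2.8,interpolation=cv2.INTER_CUBIC))
mt=camera_model('top')
for n,u,v,z in [('blue',212,205,.07),('grey',174,211,.07),('green',170,268,.07),('bowl',238,159,.045),('lidc',329,139,.12),('lidc2',431,145,.112),('lidc3',424,284,.112),('lidc4',321,279,.12),('tongue',320,250,.096),('lugs',321,180,.158),('pinend',274.5,235,.011),('pintip',268,183,.011)]:
    print(n,onz(mt,u,v,z).round(3))
```

```text
blue [0.578 0.283 0.07 ]
grey [0.564 0.374 0.07 ]
green [0.428 0.38  0.07 ]
bowl [0.694 0.227 0.045]
lidc [0.728 0.001 0.12 ]
lidc2 [ 0.715 -0.234  0.112]
lidc3 [ 0.397 -0.213  0.112]
lidc4 [0.408 0.019 0.12 ]
tongue [0.472 0.022 0.096]
lugs [0.628 0.019 0.158]
pinend [0.507 0.139 0.011]
pintip [0.639 0.156 0.011]
```

View pics/topc.png

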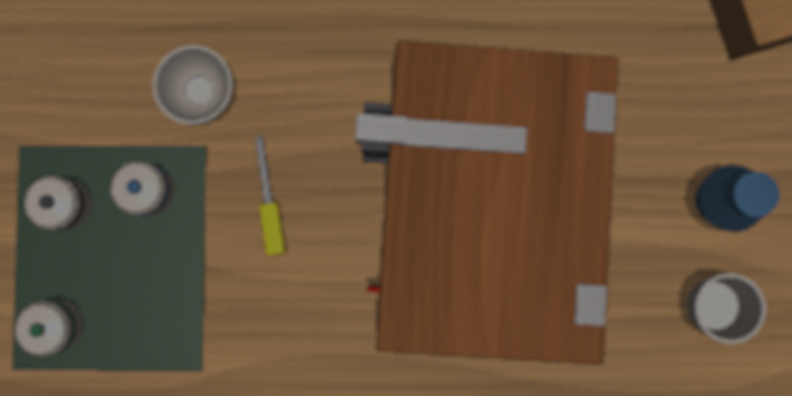

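View pics/scc.png

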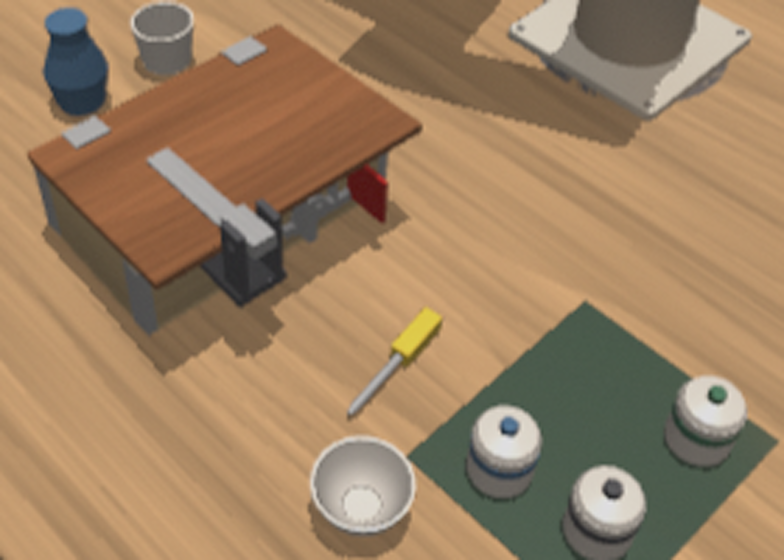

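Run:
```python
from h import *
p=np.array(get_eef_pos()); r=rot(get_tool_rot()); m=camera_model('wrist')
print('cam in tool',r.inv().apply(np.array(m['xyz'])-p)); print((r.inv()*rot(m['orientation'])).as_matrix().round(3))
print(r.as_matrix().round(3))
# arm geometry: fit
from scipy.optimize import least_squares
down=r
data=[]
for x in (.4,.5,.6,.7,.8):
  for z in (.05,.2,.4):
    q=solve_ik([x,0,z],quat(down))
    if q is not None: data.append((x,z,q))
print(data[0][2],data[7][2])
def f(v):
    h,a,b,c,d,off=v; e=[]
    for x,z,q in data:
        t1=q[1];t2=q[1]+q[2]
        # c: elbow offset perpendicular
        e+=[off+a*np.sin(t1)+b*np.sin(t2)+c*np.cos(t2)-x, h+a*np.cos(t1)+b*np.cos(t2)-c*np.sin(t2)-d-z]
    return e
s=least_squares(f,[.3,.4,.4,0,.2,0]);print(s.x,abs(s.fun).max())
```

```text
cam in tool [-0.13958818  0.00030333 -0.07351058]
[[-0.    -0.27   0.963]
 [ 1.     0.001  0.   ]
 [-0.001  0.963  0.27 ]]
[[-0.     0.257 -0.966]
 [ 0.001 -0.966 -0.257]
 [-1.    -0.001 -0.   ]]
[-0.03057382  0.48861559  2.21474061  0.0026822   0.43857145  1.27799709] [-2.03823840e-02  4.40488425e-01  1.72010585e+00  1.37425827e-03
  9.81320804e-01  1.28985290e+00]
[1.66240757e+00 5.63000407e-01 4.84872030e-01 7.74457167e-02
 1.63762296e+00 7.85413218e-05] 2.6258128757603028e-05
```

```bash
cat >> h.py <<'E'
A,B,C=.563000407,.484872,.0774457
CY=np.array([0.998,-0.062,0]);CX=np.array([-0.062,-0.998,0]);Z=np.array([0,0,1.])
def att(xd,yd):
    xd=np.array(xd,float);xd/=np.linalg.norm(xd);yd=np.array(yd,float);yd-=xd*(yd@xd);yd/=np.linalg.norm(yd)
    return quat(R.from_matrix(np.column_stack([xd,yd,np.cross(xd,yd)])))
E
python3 - <<'E'
from h import *
for p in ([.5,0,.4],[.6,0,.5]):
    q=solve_ik(p,att([1,0,0],[0,1,0])); print(q)
    if q is None: continue
    t1=q[1];t2=q[1]+q[2]
    print('dx',p[0]-(A*np.sin(t1)+B*np.sin(t2)+C*np.cos(t2)),'h',p[2]-(A*np.cos(t1)+B*np.cos(t2)-C*np.sin(t2)))
for tilt in (0,15,25,35):
  c,s=np.cos(np.radians(tilt)),np.sin(np.radians(tilt))
  for sg in (1,-1):
   for P in ([.455,.04,.075],[.475,.04,.14],[.48,0,.25],[.48,-.2,.3]):
    xd=CX*c-Z*s
    q=solve_ik(P,att(xd,sg*(Z*c+CX*s)))
    print(tilt,sg,P,None if q is None else np.round(q,2))
E
```

```text
[-0.05606734  0.12909805  2.5658972   3.07944327  1.12495126  1.59762453]
dx 0.2879536285132197 h 0.31245005829056127
[-0.03810678 -0.00768983  2.29049385  3.08330574  0.71284848  1.61491186]
dx 0.2878557171898777 h 0.3124401882095196
0 1 [0.455, 0.04, 0.075] None
0 1 [0.475, 0.04, 0.14] None
0 1 [0.48, 0, 0.25] None
0 1 [0.48, -0.2, 0.3] None
0 -1 [0.455, 0.04, 0.075] [ 0.58  1.11  1.73 -0.95  1.75 -0.24]
0 -1 [0.475, 0.04, 0.14] [ 0.57  1.    1.74 -0.98  1.8  -0.33]
0 -1 [0.48, 0, 0.25] [ 0.5   0.79  1.83 -1.07  1.84 -0.45]
0 -1 [0.48, -0.2, 0.3] None
15 1 [0.455, 0.04, 0.075] None
15 1 [0.475, 0.04, 0.14] None
15 1 [0.48, 0, 0.25] None
15 1 [0.48, -0.2, 0.3] [ 0.13  0.5   1.99 -1.26  1.48  2.5 ]
15 -1 [0.455, 0.04, 0.075] [ 0.57  0.97  1.8  -0.89  1.54 -0.3 ]
15 -1 [0.475, 0.04, 0.14] [ 0.55  0.86  1.79 -0.91  1.6  -0.39]
15 -1 [0.48, 0, 0.25] [ 0.49  0.65  1.85 -0.97  1.66 -0.54]
15 -1 [0.48, -0.2, 0.3] [ 0.13  0.5   1.99 -1.26  1.48 -0.64]
25 1 [0.455, 0.04, 0.075] None
25 1 [0.475, 0.04, 0.14] None
25 1 [0.48, 0, 0.25] [ 0.46  0.56  1.86 -0.9   1.55  2.54]
25 1 [0.48, -0.2, 0.3] [ 0.1   0.41  1.98 -1.16  1.36  2.38]
25 -1 [0.455, 0.04, 0.075] [ 0.55  0.88  1.85 -0.86  1.39 -0.34]
25 -1 [0.475, 0.04, 0.14] [ 0.53  0.77  1.83 -0.86  1.47 -0.45]
25 -1 [0.48, 0, 0.25] [ 0.46  0.56  1.86 -0.9   1.55 -0.6 ]
25 -1 [0.48, -0.2, 0.3] [ 0.1   0.41  1.98 -1.16  1.36 -0.76]
35 1 [0.455, 0.04, 0.075] None
35 1 [0.475, 0.04, 0.14] None
35 1 [0.48, 0, 0.25] [ 0.42  0.48  1.88 -0.82  1.44  2.46]
35 1 [0.48, -0.2, 0.3] [ 0.05  0.33  1.96 -1.03  1.25  2.24]
35 -1 [0.455, 0.04, 0.075] [ 0.51  0.79  1.9  -0.81  1.25 -0.4 ]
35 -1 [0.475, 0.04, 0.14] [ 0.49  0.68  1.87 -0.8   1.33 -0.51]
35 -1 [0.48, 0, 0.25] [ 0.42  0.48  1.88 -0.82  1.44 -0.68]
35 -1 [0.48, -0.2, 0.3] [ 0.05  0.33  1.96 -1.03  1.25 -0.9 ]
```

Run:
```python
from h import *
for i,p in enumerate(([.52,.10,.3],[.50,.22,.3])):
    movep(p,att([0,0,-1],[0,-1,0])); dwell(.15)
    im,m=snap('wrist','w%d'%(i+1)); print(m, get_t())
```

```text
{'fx': 321.0525263150755, 'fy': 321.0525263150755, 'cx': 317.36996720871014, 'cy': 198.13648213024143, 'xyz': array([0.5937186 , 0.09901754, 0.43951649]), 'orientation': array([ 0.09637399,  0.70055055, -0.70045125, -0.09648329])} 3.1417
{'fx': 321.0525263150755, 'fy': 321.0525263150755, 'cx': 317.36996720871014, 'cy': 198.13648213024143, 'xyz': array([0.57382542, 0.21851392, 0.43955593]), 'orientation': array([-0.09641729, -0.70040177,  0.70060437,  0.09640845])} 3.9
```

View pics/w1.png

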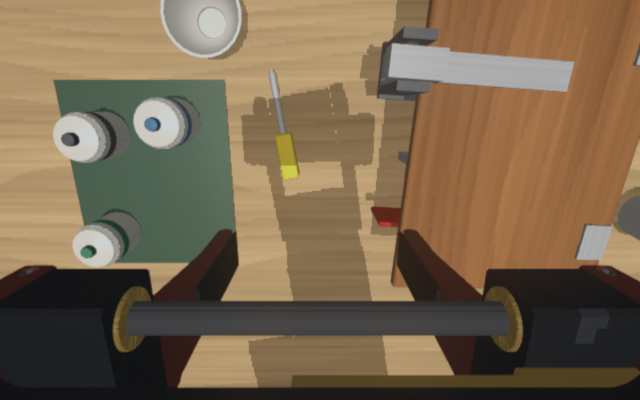

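View pics/w2.png

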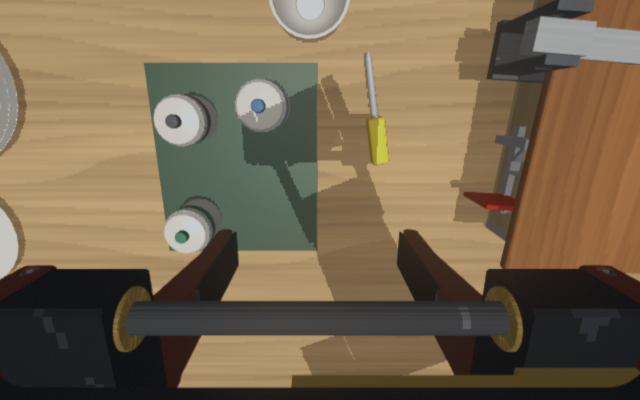

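Run:
```python
import cv2,numpy as np
a=cv2.imread('pics/w1.png');b=cv2.imread('pics/w2.png')
f=lambda im,y0,y1,x0,x1,s:cv2.resize(im[y0:y1,x0:x1],None,fx=s,fy=s,interpolation=cv2.INTER_NEAREST)
cv2.imwrite('pics/c1.png',np.vstack([f(a,20,110,365,465,4), f(b,0,90,470,570,4)][:1]+[]))
cv2.imwrite('pics/c1.png',np.hstack([f(a,20,120,365,465,4), f(b,0,100,480,580,4)]))
cv2.imwrite('pics/c2.png',np.hstack([f(a,190,290,360,460,4), f(b,170,270,450,550,4)]))
```

```text
(no output)
```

View pics/c1.png

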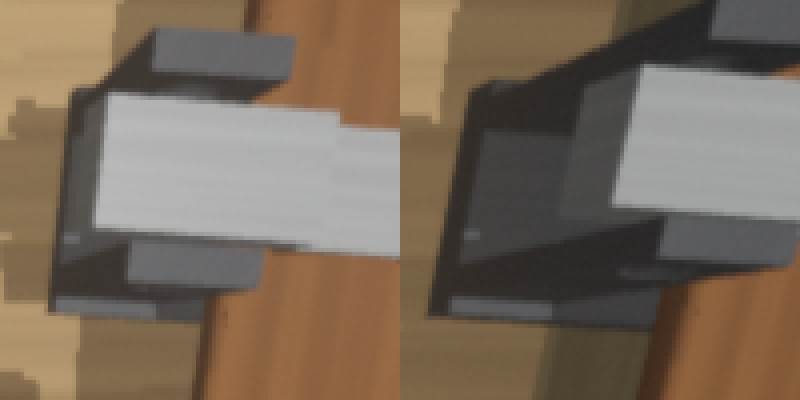

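View pics/c2.png

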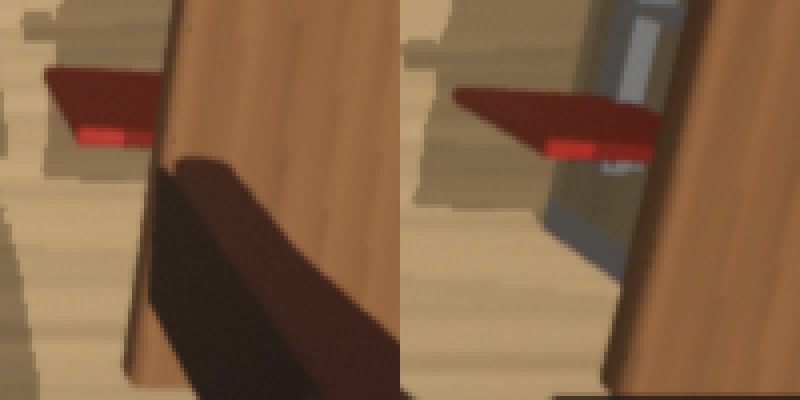

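```bash
cat > meas.py <<'E'
from h import *
q1=[ 0.09637399,  0.70055055, -0.70045125, -0.09648329];q2=[-0.09641729, -0.70040177,  0.70060437,  0.09640845]
K=dict(fx=321.0525263150755,fy=321.0525263150755,cx=317.36996720871014,cy=198.13648213024143)
m1=dict(K,xyz=np.array([0.5937186 , 0.09901754, 0.43951649]),orientation=q1)
m2=dict(K,xyz=np.array([0.57382542, 0.21851392, 0.43955593]),orientation=q2)
mt=camera_model('top');ms=camera_model('scene')
E
python3 - <<'E'
from meas import *
for n,a,b in [('lug near front',(397.4,85.25),(545,59.6)),('tongue -y corner',(380,226.75),(487,209.5)),('tongue +y corner',(378.75,222),(486.25,205)),('lid corner',(391.75,285),(502.5,266))]:
    p,e=tri([ray(m1,*a),ray(m2,*b)]); print(n,p.round(4),np.round(e,4))
print('near lug c',onz(m1,413.7,86.4,.158),'far',onz(m1,420.7,33.75,.158))
print('tongue top',onz(m1,380,226.75,.096),onz(m2,487,209.5,.096))
# knobs
def blob(im,cond,box):
    x0,y0,x1,y1=box; M=cond(im[y0:y1,x0:x1].astype(int)); n,l,s,c=cv2.connectedComponentsWithStats(M.astype(np.uint8))
    i=1+np.argmax(s[1:,4]); return c[i]+[x0,y0],s[i,4]
I1=cv2.imread('pics/w1.png');I2=cv2.imread('pics/w2.png')
dark=lambda i:i.max(2)<95
blue=lambda i:(i[...,0]-i[...,2]>40)
green=lambda i:(i[...,1]-i[...,2]>30)&(i[...,1]>60)
yel=lambda i:(i[...,2]-i[...,0]>110)&(i[...,1]>120)
for n,c,b1,b2 in [('grey',dark,(58,128,84,152),(160,110,188,134)),('blue',blue,(138,110,166,138),(245,92,272,120)),('green',green,(72,240,104,266),(170,228,192,246))]:
    a,s1=blob(I1,c,b1);b,s2=blob(I2,c,b2); p,e=tri([ray(m1,*a),ray(m2,*b)]); print(n,a,b,s1,s2,p.round(4),np.round(e,4))
for I,m,b in ((I1,m1,(260,120,310,190)),(I2,m2,(355,105,400,175))):
    x0,y0,x1,y1=b; M=yel(I[y0:y1,x0:x1].astype(int)); ys,xs=np.nonzero(M); print(len(ys)); r=cv2.minAreaRect(np.column_stack([xs+x0,ys+y0]).astype(np.float32)); print(r)
cv2.imwrite('pics/c3.png',np.hstack([cv2.resize(I1[60:190,250:310],None,fx=4,fy=4,interpolation=0),cv2.resize(I2[45:175,355:415],None,fx=4,fy=4,interpolation=0)]))
E
```

```text
lug near front [0.612  0.0323 0.156 ] [0. 0.]
tongue -y corner [0.4636 0.0276 0.0954] [0.0003 0.0003]
tongue +y corner [0.4691 0.0293 0.0954] [0.0001 0.0001]
lid corner [0.4077 0.0176 0.125 ] [0.0014 0.0014]
near lug c [0.61101326 0.01914758 0.158     ] far [0.65068214 0.01679445 0.158     ]
tongue top [0.46345633 0.02767748 0.096     ] [0.46412384 0.02810096 0.096     ]
grey [ 71.208 138.752] [173.71 120.8 ] 125 100 [0.56   0.38   0.0685] [0.0001 0.0001]
blue [150.79844961 124.05426357] [257.24193548 105.41129032] 129 124 [0.5766 0.2844 0.0735] [0. 0.]
green [ 86.2755102  252.10204082] [180.47368421 237.35789474] 98 95 [0.4211 0.3866 0.0731] [0. 0.]
602
((286.4615173339844, 156.80770874023438), (43.3416633605957, 15.49317455291748), 78.69007110595703)
515
((379.37408447265625, 140.61647033691406), (45.069828033447266, 13.994284629821777), 84.0938491821289)
```

View pics/c3.png

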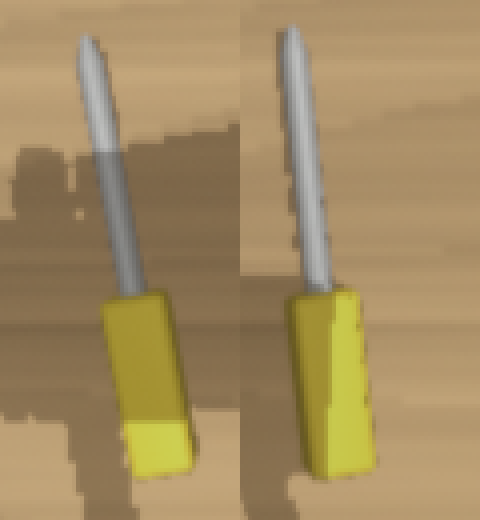

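```bash
cat >> h.py <<'E'
_y=np.radians(-3.35)
CY=np.array([np.cos(_y),np.sin(_y),0]);CX=np.array([np.sin(_y),-np.cos(_y),0]);O=np.array([.5572,-.1310,0])
def ch(x,y,z): return O+(x*CX+y*CY+z*Z)/1000
def toch(p):
    d=np.array(p)-O; return np.array([d@CX,d@CY,d[2]])*1000
TL=np.radians(25);c_,s_=np.cos(TL),np.sin(TL)
QL=att(CX*c_-Z*s_,-(Z*c_+CX*s_))
def lidP(x,y,z,half=35.5):
    "TCP so that the upper finger's outer tip corner is at chest x,y,z"
    return ch(x-half*s_-22*c_, y, z-half*c_+22*s_)
def F(): return np.round(get_contact_force(),1)
E
python3 - <<'E'
from h import *
# dry-run IK
pts=[(-190,-130,95),(-110,-130,95),(-110,-93,95),(-110,-93,147)]
for a in (.3,.436,.6,.8,1.0,1.2,1.4,1.6,1.7):
    r=np.interp(a,[.3,.436,1.7],[205,205,150]); pts.append((95-r*np.cos(a),-93,100+r*np.sin(a)))
for p in pts: 
    q=solve_ik(lidP(*p),QL); print(np.round(p),lidP(*p).round(3),None if q is None else np.round(q,2))
print(F())
command_gripper(.044); print(get_width(),get_t())
movep(lidP(*pts[0]),QL); print(get_t(),F())
print(movel(lidP(*pts[1]),feed=.12,max_force=6),get_t(),F(),toch(get_eef_pos()))
snap('wrist','w3');snap('scene','s3')
E
```

```text
[-190 -130   95] [0.441 0.101 0.072] [ 0.65  0.9   1.79 -0.77  1.45 -0.34]
[-110 -130   95] [0.436 0.021 0.072] [ 0.54  0.87  1.9  -0.88  1.35 -0.31]
[-110  -93   95] [0.473 0.019 0.072] [ 0.5   0.89  1.84 -0.9   1.38 -0.36]
[-110  -93  147] [0.473 0.019 0.124] [ 0.5   0.79  1.86 -0.89  1.43 -0.42]
[-101.  -93.  161.] [0.472 0.01  0.138] [ 0.48  0.76  1.87 -0.9   1.43 -0.44]
[-91. -93. 187.] [ 0.472 -0.     0.164] [ 0.47  0.71  1.89 -0.91  1.45 -0.47]
[-68. -93. 212.] [ 0.47  -0.022  0.189] [ 0.43  0.65  1.91 -0.94  1.45 -0.5 ]
[-37. -93. 236.] [ 0.469 -0.054  0.213] [ 0.38  0.6   1.95 -0.97  1.44 -0.54]
[ -3. -93. 252.] [ 0.467 -0.088  0.229] [ 0.32  0.55  1.98 -1.02  1.42 -0.57]
[ 33. -93. 260.] [ 0.464 -0.123  0.237] [ 0.25  0.53  2.   -1.07  1.39 -0.59]
[ 67. -93. 261.] [ 0.462 -0.158  0.238] [ 0.19  0.51  2.02 -1.12  1.35 -0.6 ]
[100. -93. 254.] [ 0.461 -0.19   0.231] [ 0.12  0.52  2.04 -1.18  1.3  -0.59]
[114. -93. 249.] [ 0.46  -0.205  0.226] [ 0.09  0.53  2.05 -1.21  1.28 -0.58]
[-0.8 -1.2 -0.1]
0.04386073292594911 4.725
6.7083 [-0.7 -0.4 -0.1]
False 7.525 [-0.3  0.4 -0.3] [-145.19926985 -129.69031937   72.11334257]
```

View pics/w3.png

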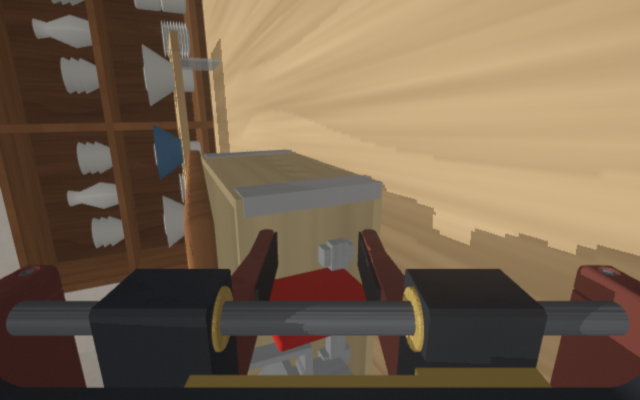

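View pics/s3.png

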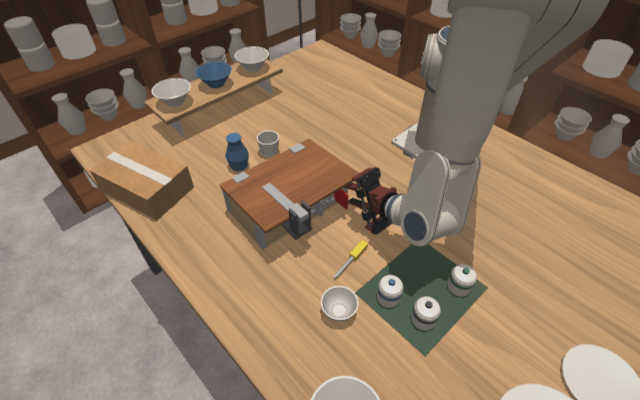

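```bash
python3 - <<'E'
from h import *
print(movel(lidP(-110,-94,95),feed=.06,max_force=9),get_t(),F(),toch(get_eef_pos()))
dwell(.1);print(F())
snap('scene','s4')
E
python3 -c "
import cv2;i=cv2.imread('pics/s4.png');cv2.imwrite('pics/s4c.png',cv2.resize(i[130:260,210:440],None,fx=3.4,fy=3.4,interpolation=2))"
```

```text
False 8.375 [-4.2  2.5  1.6] [-144.79079757  -94.48311842   72.03325153]
[-3.9  2.4  0.8]
```

View pics/s4c.png

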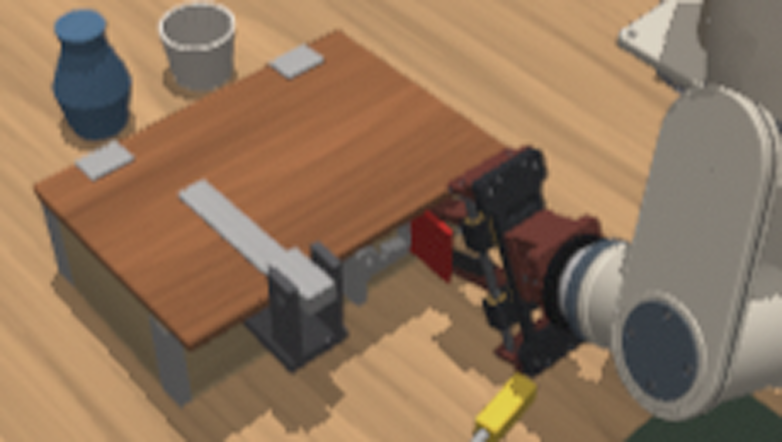

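```bash
python3 - <<'E'
from h import *
for z in (105,120,135,150):
    s=movel(lidP(-110,-94,z),feed=.06,max_force=16); print(s,get_t(),F(),toch(get_eef_pos()).round(1))
    if s: break
snap('scene','s5')
E
python3 -c "
import cv2;i=cv2.imread('pics/s5.png');cv2.imwrite('pics/s5c.png',cv2.resize(i[130:260,210:440],None,fx=3.4,fy=3.4,interpolation=2))"
```

```text
False 8.8417 [-4.3 -0.6  2.9] [-144.7  -94.    83. ]
False 9.2417 [-4.1  0.7 -2.4] [-145.1  -94.1   97.7]
False 9.6417 [-4.8  1.2 -3.8] [-145.   -93.9  113.5]
False 10.0417 [-5.3  1.3 -2.3] [-144.9  -93.9  128.9]
```

View pics/s5c.png

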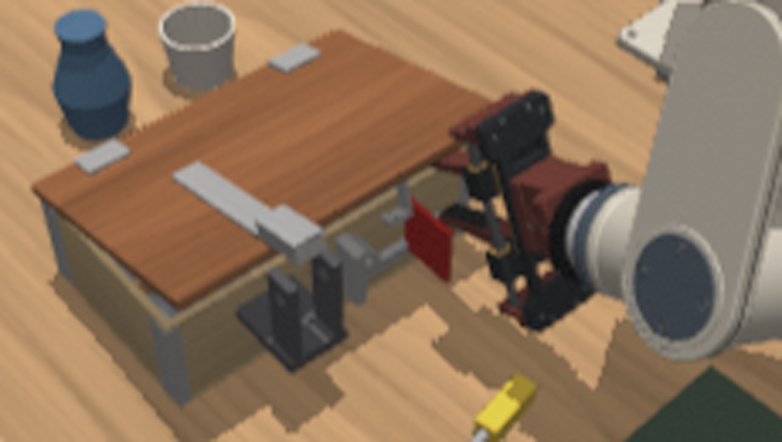

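Run:
```python
from h import *
for a in (.40,.6,.85,1.1,1.35,1.55,1.68):
    r=np.interp(a,[.3,.436,1.7],[205,205,155]); p=(95-r*np.cos(a),-94,100+r*np.sin(a))
    s=movel(lidP(*p),feed=.14,max_force=22); print(a,s,get_t(),F(),toch(get_eef_pos()).round(1))
    if s: break
snap('scene','s6')
```

```text
0.4 False 10.4833 [0.7 0.2 0.5] [-129.   -92.7  159. ]
0.6 False 10.925 [-0.1  1.   0.3] [-103.6  -93.9  189.6]
0.85 False 11.425 [0.1 0.2 0.6] [-64.3 -94.2 218.6]
1.1 False 11.9083 [0.4 0.9 0. ] [-21.  -94.3 236.1]
1.35 False 12.375 [0.4 0.1 0.6] [ 23.  -94.4 241.6]
1.55 False 12.7667 [-0.6  0.5 -0.6] [ 56.5 -94.4 237.8]
1.68 False 13.0667 [-0.1  0.9 -0.6] [ 76.9 -94.4 231.8]
```

View pics/s6.png

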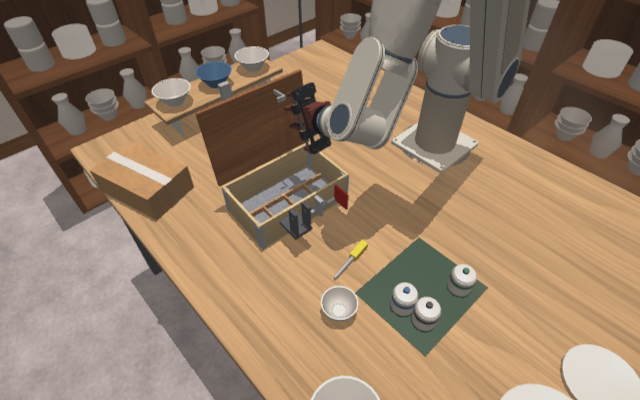

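Run:
```python
from h import *
p=np.array(get_eef_pos())
print(movel(p+CX*.03,feed=.08,max_force=8),F(),toch(get_eef_pos()).round(1))
movel(p-CX*.05,feed=.2)
movep([.50,.26,.27],att([0,0,-1],[0,-1,0])); 
command_gripper(.088)
im,m=snap('wrist','w7');print(m);snap('scene','s7'); snap('top','t7'); print(get_t())
```

```text
True [-0.6 11.7  2.3] [ 81.3 -93.8 231.6]
{'fx': 321.0525263150755, 'fy': 321.0525263150755, 'cx': 317.36996720871014, 'cy': 198.13648213024143, 'xyz': array([0.57357817, 0.25957475, 0.40959734]), 'orientation': array([ 0.09635554,  0.70085579, -0.70015623, -0.09642628])}
16.975
```

View pics/w7.png

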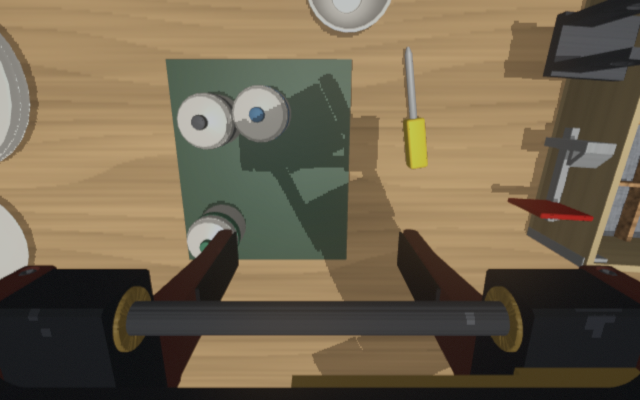

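View pics/s7.png

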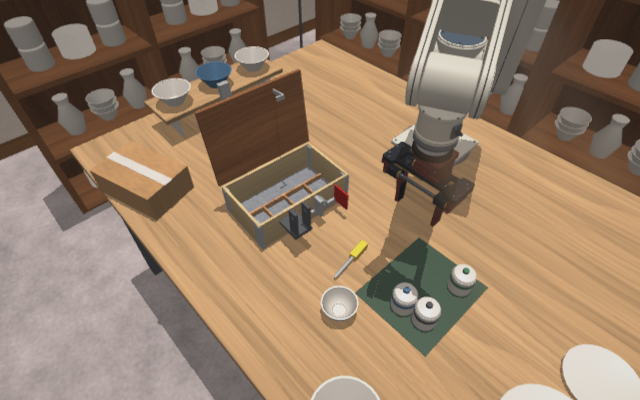

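View pics/t7.png

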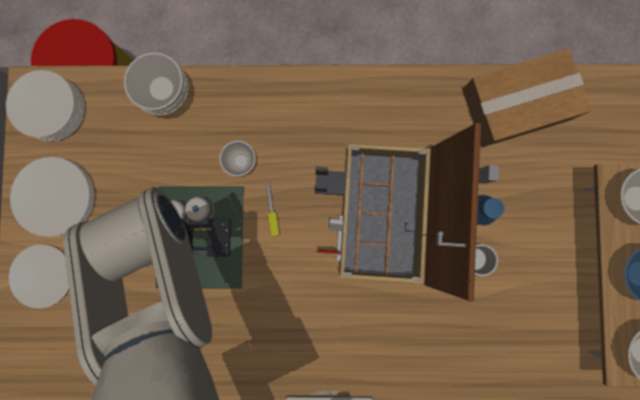

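```bash
cat > w7.py <<'E'
from meas import *
m7=dict(K,xyz=np.array([0.57357817, 0.25957475, 0.40959734]),orientation=[ 0.09635554,  0.70085579, -0.70015623, -0.09642628])
def blob(im,cond,box):
    x0,y0,x1,y1=box; M=cond(im[y0:y1,x0:x1].astype(int)); n,l,s,c=cv2.connectedComponentsWithStats(M.astype(np.uint8))
    i=1+np.argmax(s[1:,4]); return c[i]+[x0,y0],s[i,4]
dark=lambda i:i.max(2)<105
blue=lambda i:(i[...,0]-i[...,2]>30)
green=lambda i:(i[...,1]-i[...,2]>25)&(i[...,1]>60)
E
python3 - <<'E'
from w7 import *
I=cv2.imread('pics/w7.png');S=cv2.imread('pics/s7.png')
for n,c,b1,b2 in [('grey',dark,(187,110,213,134),(420,298,438,314)),('blue',blue,(245,102,270,128),(398,284,414,298)),('green',green,(196,236,218,254),(458,264,474,278))]:
    a,s1=blob(I,c,b1);b,s2=blob(S,c,b2); p,e=tri([ray(m7,*a),ray(ms,*b)]); print(n,a,b,s1,s2,p.round(4),np.round(e,4),'z73:',onz(m7,*a,.073).round(4),onz(ms,*b,.073).round(4))
E
```

```text
grey [199.21857923 121.75956284] [428.63333333 304.76666667] 183 30 [0.5602 0.3818 0.0676] [0.0005 0.0005] z73: [0.56   0.3803 0.073 ] [0.5637 0.3825 0.073 ]
blue [255.76315789 113.91447368] [406.21428571 289.5       ] 152 28 [0.568  0.3224 0.0698] [0.0004 0.0004] z73: [0.5678 0.3221 0.073 ] [0.5701 0.323  0.073 ]
green [203.06521739 245.43478261] [465.90909091 269.90909091] 46 22 [0.4249 0.3879 0.0766] [0.0001 0.0001] z73: [0.4232 0.3894 0.073 ] [0.4223 0.3872 0.073 ]
```

```bash
cat >> h.py <<'E'
CELL=[(-18,-111),(-18,-37),(-18,37),(-18,111)]
def down(j,p):
    j=np.array(j,float); best=None
    for s in (1,-1):
        q=solve_ik(p,att([0,0,-1],s*j))
        if q is not None and (best is None or abs(q[5])<best[0]): best=(abs(q[5]),att([0,0,-1],s*j))
    return best[1]
def pick(x,y,jaw,zt=.046):
    p=np.array([x,y,.16]); q=down(jaw,p)
    movep(p,q); movel([x,y,zt],feed=.15,max_force=8)
    command_gripper(.045); print('grip',get_width(),get_t(),F())
    movel([x,y,.245],feed=.25); print('lifted',get_width(),F())
def place(k,zt=.046,dx=0,dy=0):
    cx,cy=CELL[k]; p=ch(cx+dx,cy+dy,245); q=down(CX,p)
    movep(p,q); print('over',toch(get_eef_pos()).round(1),get_t())
    p[2]=.008+zt+.008; movel(p,feed=.2,max_force=15)
    p[2]=.008+zt-.003; s=movel(p,feed=.03,max_force=3); print('down',s,get_eef_pos()[2],F(),get_t())
    command_gripper(.072); print(get_width())
    p[2]=.245; movel(p,feed=.25)
E
python3 - <<'E'
from h import *
pick(.568,.3222,[.991,.133,0])
snap('scene','s8')
E
```

```text
grip 0.0598956428382293 19.9083 [-1.5 -0.4  4.6]
lifted 0.05959821233411013 [-0.6 -0.8 -3.2]
```

View pics/s8.png

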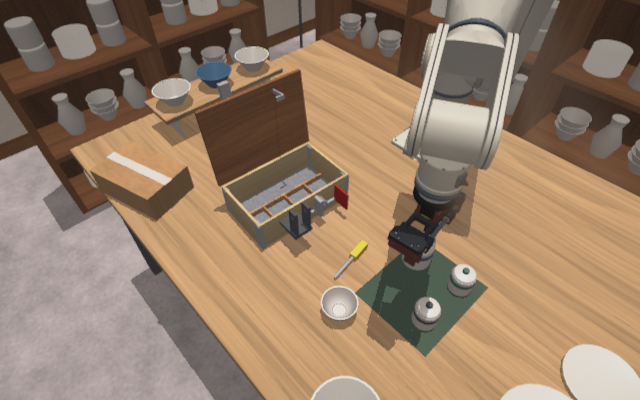

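Run:
```python
from h import *
place(3)
snap('scene','s9'); 
movep([.55,.28,.27],att([0,0,-1],[0,-1,0])); command_gripper(.088)
im,m=snap('wrist','w9'); print(m,get_t())
```

```text
over [-19.  111.  244.8] 22.5667
down True 0.05398622736005065 [-0.3 -0.1  3.4] 23.9833
0.07164631057027757
{'fx': 321.0525263150755, 'fy': 321.0525263150755, 'cx': 317.36996720871014, 'cy': 198.13648213024143, 'xyz': array([0.62369866, 0.27934332, 0.40957144]), 'orientation': array([ 0.09635151,  0.70072609, -0.70028345, -0.0964491 ])} 27.45
```

View pics/s9.png

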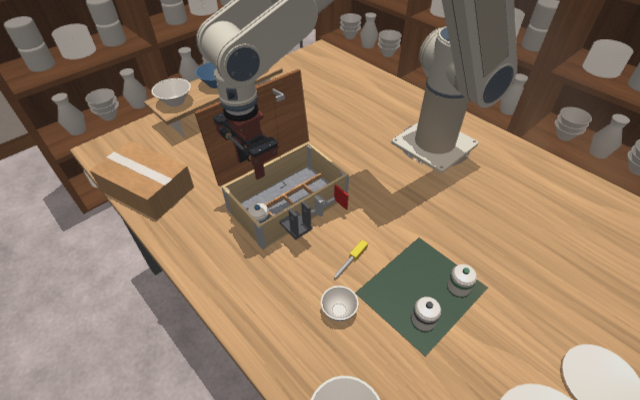

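View pics/w9.png

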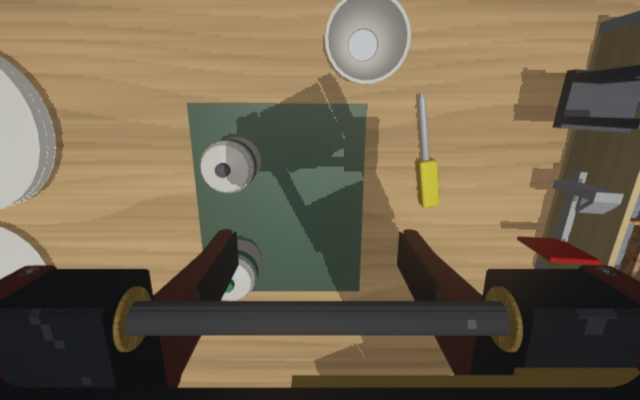

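Run:
```python
from w7 import *
m9=dict(K,xyz=np.array([0.62369866, 0.27934332, 0.40957144]),orientation=[ 0.09635151,  0.70072609, -0.70028345, -0.0964491 ])
a,s=blob(cv2.imread('pics/w9.png'),dark,(210,156,236,182)); g=onz(m9,*a,.073); print(a,s,g)
pick(g[0]-.0005,g[1]+.0005,CX); place(2)
pick(.4232,.3885,CX)
snap('scene','s10'); snap('wrist','w10')
```

```text
[222.50295858 169.68047337] 169 [0.56060942 0.38017298 0.073     ]
grip 0.059553555656167496 31.4083 [-0.5  0.3  4. ]
lifted 0.059507302185502285 [-0.6 -1.2 -2.4]
over [-18.5  37.  244.7] 34.3833
down True 0.05406728016982338 [0.9 0.3 2. ] 35.7917
0.07191176014878445
grip 0.059895000075132064 40.35 [-0.5 -1.6  6.9]
lifted 0.059159449812306586 [-0.6 -1.1 -2.5]
```

View pics/s10.png

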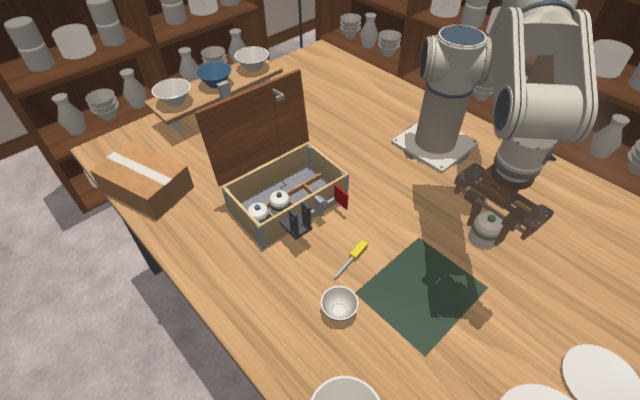

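Run:
```python
from h import *
place(1)
snap('scene','s11')
command_gripper(.0)
QC=att([0,0,-1],CY); 
def tipTCP(x,y,z): return ch(x+10,y,z+22)   # front-bottom corner at x,z
S=lambda a,r=205:(95-r*np.cos(a)+12*np.sin(a),0,100+r*np.sin(a)+12*np.cos(a))
for s in (1,-1):
  Q=att([0,0,-1],s*CY)
  for p in [(155,0,360),(155,0,300)]+[S(a) for a in (1.7,1.4,1.1,.8,.5,.25,.1,0)]:
    q=solve_ik(tipTCP(*p),Q); print(s,np.round(p),None if q is None else np.round(q,2))
print(get_t(),get_q())
```

```text
over [-18.5 -37.  244.8] 43.2917
down True 0.05448677981624444 [ 0.6 -0.2  1.5] 44.6917
0.0719671685679381
1 [155   0 360] [-0.51  0.3   1.49 -0.    1.35 -0.46]
1 [155   0 300] [-0.51  0.34  1.56 -0.    1.24 -0.46]
1 [133.   0. 302.] [-0.48  0.33  1.58 -0.    1.23 -0.42]
1 [ 72.   0. 304.] [-0.39  0.29  1.63 -0.    1.22 -0.33]
1 [ 13.   0. 288.] [-0.29  0.28  1.68 -0.    1.18 -0.23]
1 [-39.   0. 255.] [-0.2   0.3   1.73 -0.    1.11 -0.14]
1 [-79.   0. 209.] [-0.13  0.35  1.78 -0.    1.01 -0.07]
1 [-101.    0.  162.] [-0.09  0.41  1.81 -0.    0.92 -0.03]
1 [-108.    0.  132.] [-0.08  0.46  1.83 -0.    0.86 -0.02]
1 [-110.    0.  112.] [-0.08  0.49  1.84 -0.    0.82 -0.02]
-1 [155   0 360] None
-1 [155   0 300] None
-1 [133.   0. 302.] None
-1 [ 72.   0. 304.] None
-1 [ 13.   0. 288.] None
-1 [-39.   0. 255.] None
-1 [-79.   0. 209.] None
-1 [-101.    0.  162.] None
-1 [-108.    0.  132.] None
-1 [-110.    0.  112.] None
47.2333 [-2.31893127e-01  2.87927553e-01  1.83322937e+00  4.18190546e-05
  1.01975259e+00  1.39729151e+00]
```

View pics/s11.png

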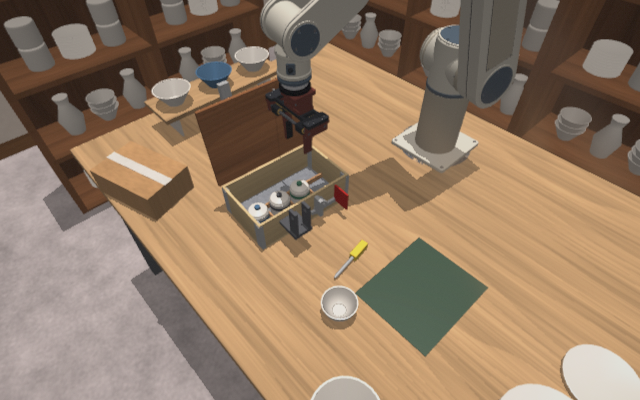

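Run:
```python
from h import *
Q=att([0,0,-1],CY)
def tipTCP(x,y,z): return ch(x+10,y,z+22)
S=lambda a,r=205:(95-r*np.cos(a)+12*np.sin(a),0,100+r*np.sin(a)+12*np.cos(a))
p=np.array(get_eef_pos()); p[2]=.40; movel(p,feed=.25)
snap('wrist','w12')
movep(tipTCP(-20,0,385),Q); movep(tipTCP(160,0,370),Q)
print(movel(tipTCP(160,0,303),feed=.2,max_force=8),get_t(),F())
for a in (1.68,1.4,1.1,.8,.55,.33):
    s=movel(tipTCP(*S(a)),feed=.13,max_force=25); print(a,s,get_t(),F())
    if s: break
snap('scene','s12')
```

```text
False 50.6833 [-0.4  0.8 -0.4]
1.68 False 51.0667 [-0.3  0.3 -0.6]
1.4 False 51.6583 [ 0.5 -0.  -0.4]
1.1 False 52.2833 [-0.5  0.1  0.5]
0.8 False 52.9083 [ 0.2 -0.2 -0.1]
0.55 False 53.45 [ 0.5 -0.5  0. ]
0.33 False 53.95 [-0.6 -0.1  0.3]
```

View pics/w12.png

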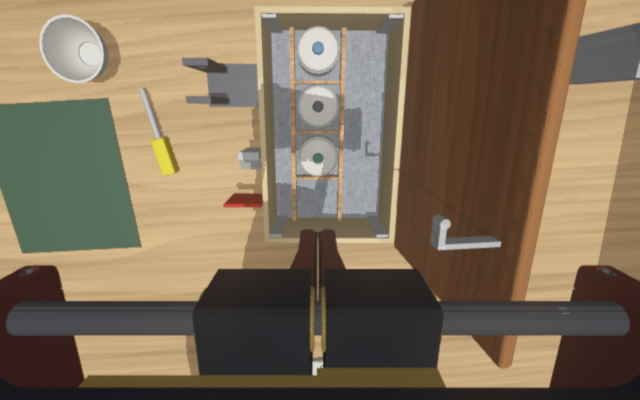

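View pics/s12.png

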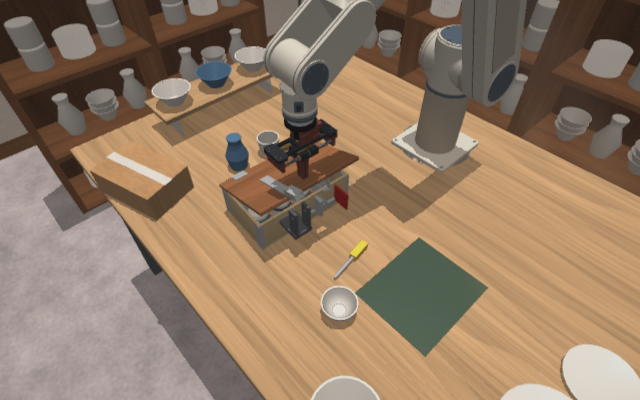

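```bash
python3 - <<'E'
from h import *
def tipTCP(x,y,z): return ch(x+10,y,z+22)
S=lambda a,r=205:(95-r*np.cos(a)+12*np.sin(a),0,100+r*np.sin(a)+12*np.cos(a))
for a in (.24,.15,.08,.03,.0,-.01):
    s=movel(tipTCP(*S(a)),feed=.06,max_force=30); print(a,s,get_t(),F(),(get_eef_pos()[2]-.022).round(4))
    if s: break
snap('scene','s13')
E
python3 -c "
import cv2;i=cv2.imread('pics/s13.png');cv2.imwrite('pics/s13c.png',cv2.resize(i[120:250,210:440],None,fx=3.4,fy=3.4,interpolation=2))"
```

```text
0.24 False 54.4583 [-0.8  0.5  0.6] 0.1599
0.15 False 54.9167 [ 2.  -0.3  1.3] 0.1422
0.08 False 55.3083 [-0.3  0.   0.7] 0.1276
0.03 False 55.6333 [ 0.2  0.6 -0.1] 0.1176
0.0 False 55.8833 [0.5 1.1 4.3] 0.1123
-0.01 False 56.1333 [-5.5 -0.2 22. ] 0.1121
```

View pics/s13c.png

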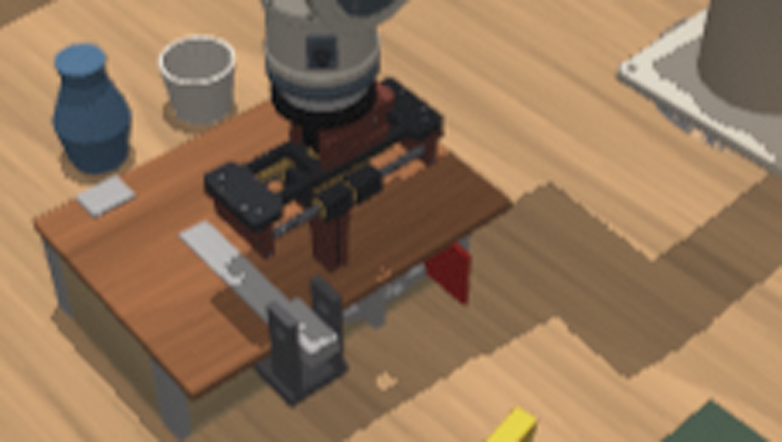

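```bash
python3 - <<'E'
from h import *
p=np.array(get_eef_pos()); p[2]=.25; movel(p,feed=.3); command_gripper(.06)
movep([.46,.145,.21],att([0,0,-1],[0.1,-.99,0])); dwell(.1)
im,m=snap('wrist','w14'); print(m,get_t()); snap('scene','s14'); snap('top','t14')
E
python3 -c "
import cv2;i=cv2.imread('pics/s14.png');cv2.imwrite('pics/s14c.png',cv2.resize(i[120:250,210:440],None,fx=3.4,fy=3.4,interpolation=2))"
```

```text
{'fx': 321.0525263150755, 'fy': 321.0525263150755, 'cx': 317.36996720871014, 'cy': 198.13648213024143, 'xyz': array([0.53348851, 0.15178259, 0.34970985]), 'orientation': array([ 0.10099016,  0.73519008, -0.66404465, -0.09133039])} 59.4583
```

View pics/w14.png

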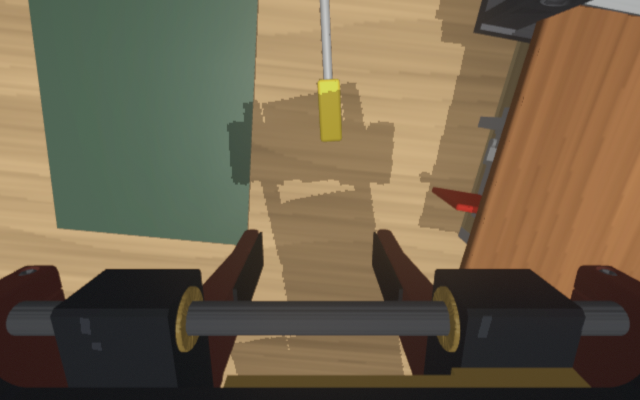

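View pics/s14c.png

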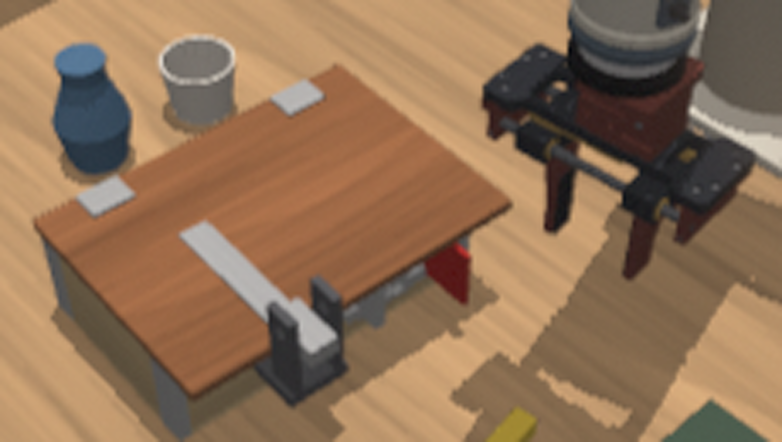

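Run:
```python
from w7 import *
m=dict(K,xyz=np.array([0.53348851, 0.15178259, 0.34970985]),orientation=[ 0.10099016,  0.73519008, -0.66404465, -0.09133039])
I=cv2.imread('pics/w14.png').astype(int)
Y=((I[...,2]-I[...,0]>100)&(I[...,1]>110)).astype(np.uint8); Y[:,:300]=0;Y[:,360:]=0;Y[:60]=0;Y[160:]=0
c=max(cv2.findContours(Y,0,2)[0],key=cv2.contourArea); r=cv2.minAreaRect(c); b=cv2.boxPoints(r); print(r)
for u,v in b: print((u,v),onz(m,u,v,.022).round(4))
print('handle c',onz(m,*r[0],.022).round(4))
# shaft rows: grey bright between columns 315..340
for v in (2,15,30,45,60,72):
    row=I[v,312:342]; g=(row[:,2]-row[:,0]<35); xs=np.nonzero(g)[0]+312
    if len(xs): print(v,xs.min(),xs.max(),onz(m,xs.mean(),v,.011).round(4))
print('tongue',toch(onz(m,458,208,.096)))
cv2.imwrite('pics/c4.png',cv2.resize(cv2.imread('pics/w14.png')[170:250,400:500],None,fx=7,fy=7,interpolation=0))
w=cv2.imread('pics/w7.png');cv2.imwrite('pics/c5.png',cv2.resize(w[40:180,390:440],None,fx=4,fy=4,interpolation=0))
```

```text
((329.14910888671875, 109.56913757324219), (60.94423294067383, 21.314311981201172), 88.31531524658203)
(np.float32(317.6007), np.float32(79.4235)) [0.56   0.1543 0.022 ]
(np.float32(338.90582), np.float32(78.79688)) [0.5626 0.134  0.022 ]
(np.float32(340.6975), np.float32(139.71478)) [0.5054 0.1253 0.022 ]
(np.float32(319.3924), np.float32(140.3414)) [0.5026 0.1466 0.022 ]
handle c [0.5334 0.1402 0.022 ]
2 320 328 [0.6293 0.1554 0.011 ]
15 321 329 [0.6185 0.1533 0.011 ]
30 321 330 [0.6058 0.1514 0.011 ]
45 322 330 [0.5928 0.1495 0.011 ]
60 323 331 [0.5796 0.1471 0.011 ]
72 323 331 [0.5687 0.1459 0.011 ]
tongue [-153.35961299 -100.19150676   96.        ]
```

View pics/c4.png

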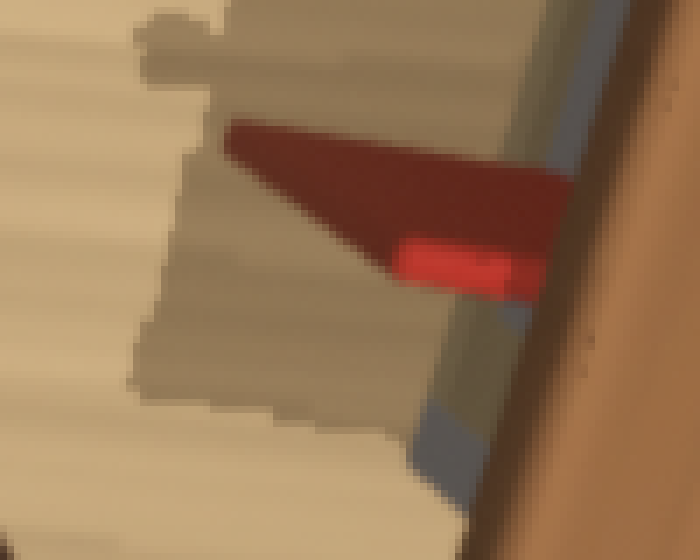

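View pics/c5.png

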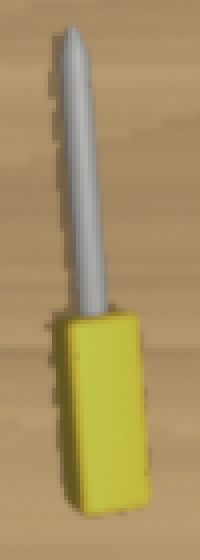

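Run:
```python
from h import *
a=np.radians(8.8); ax=np.array([np.cos(a),np.sin(a),0]); jw=np.array([np.sin(a),-np.cos(a),0])
q=att([0,0,-1],jw); g=np.array([.5335,.1402,.10])
movep(g,q); g[2]=.0245; print(movel(g,feed=.1,max_force=8),get_eef_pos(),get_t())
command_gripper(.012); print(get_width(),F(),get_eef_pos())
g[2]=.22; movel(g,feed=.25); print(get_width(),F())
Q=att([0,0,-1],CX)
movep(ch(-153,-92,200),Q); movel(ch(-153,-92,153.5),feed=.15); dwell(.2)
print(get_eef_pos(),toch(get_eef_pos()),get_width(),get_t())
for n in('scene','top','wrist'): im,m=snap(n,n+'15'); 
print(m)
```

```text
False [0.53389171 0.14031033 0.02497273] 61.0583
0.02178298734925526 [ 0.4 -0.3  2.6] [0.53352802 0.14019341 0.02459675]
0.021872083764926012 [ 1.5  0.1 -1.2]
[0.47512914 0.02734815 0.15440499] [-153.28173656  -91.1837315   154.40498712] 0.021794711566774667 63.9083
{'fx': 321.0525263150755, 'fy': 321.0525263150755, 'cx': 317.36996720871014, 'cy': 198.13648213024143, 'xyz': array([0.54808472, 0.02243975, 0.29395846]), 'orientation': array([-0.09291943, -0.68021216,  0.72036957,  0.09871717])}
```

View pics/wrist15.png

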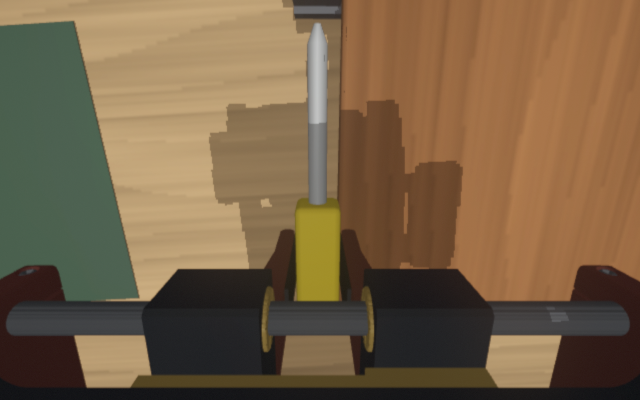

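View pics/scene15.png

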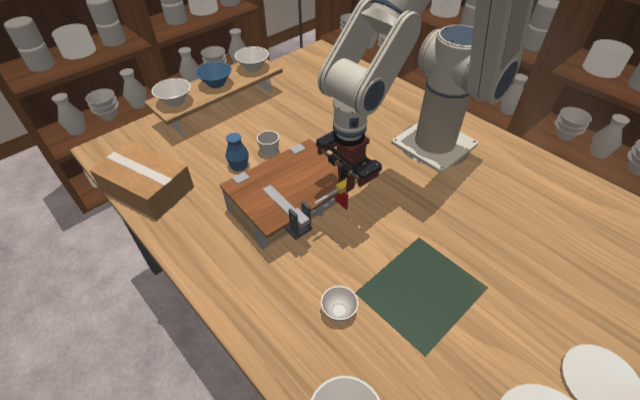

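View pics/top15.png

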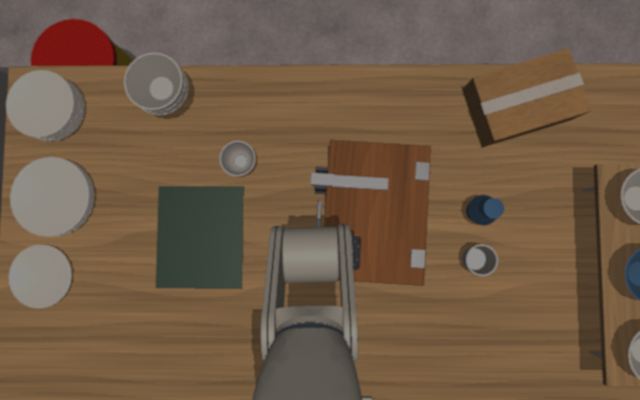

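Run:
```python
import cv2,numpy as np
w=cv2.imread('pics/wrist15.png')[0:60,280:360];s=cv2.imread('pics/scene15.png')[165:245,270:370]
cv2.imwrite('pics/c6.png',np.vstack([cv2.resize(w,(640,480),interpolation=0)])); cv2.imwrite('pics/c7.png',cv2.resize(s,(750,600),interpolation=2))
from h import *
dwell(.05)
print(get_eef_pos(),F())
ms=camera_model('scene')
for n,p in [('eye',ch(-153,41,140)),('lugtop',ch(-153,45,158)),('tip',ch(-153,-91.2+28+80,154.4-13.5))]: print(n,proj(ms,p),(np.array(proj(ms,p))-[270,165])*7.5)
```

```text
[0.47457757 0.02712876 0.15399685] [ 0.   0.3 -1.3]
eye (np.float64(307.04947330935283), np.float64(207.48006791285798)) [277.87104982 318.60050935]
lugtop (np.float64(305.6025541462654), np.float64(203.45824142177938)) [267.0191561  288.43681066]
tip (np.float64(314.43895595829247), np.float64(202.75211080948935)) [333.29216969 283.14083107]
```

View pics/c6.png

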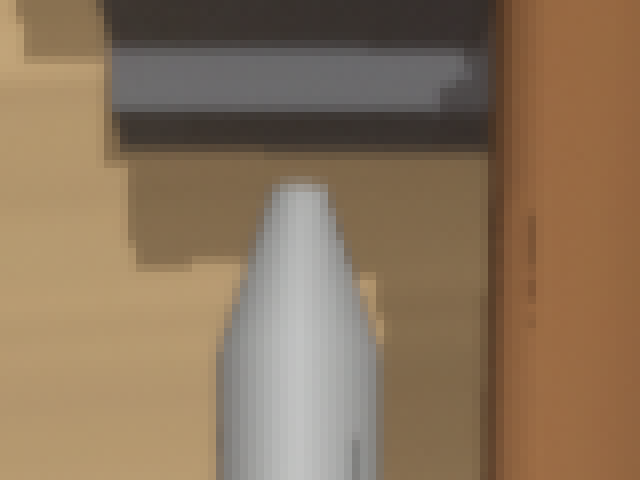

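View pics/c7.png

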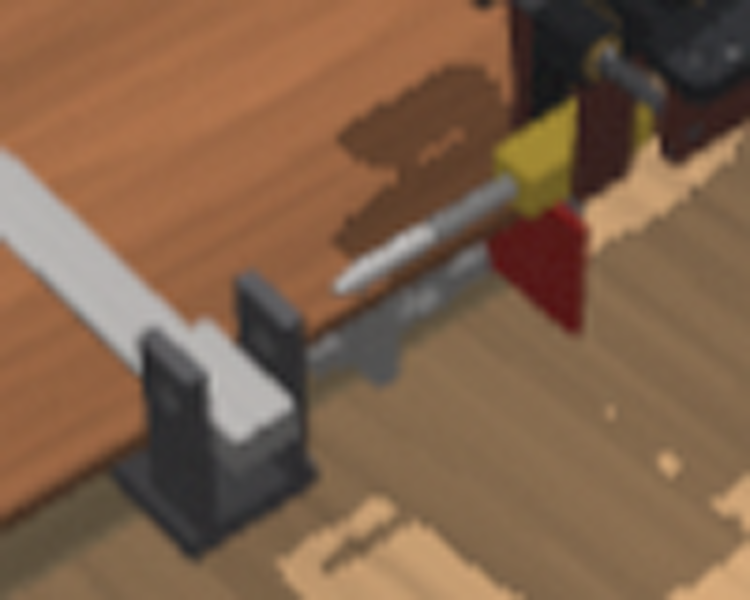

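Run:
```python
from h import *
for y in (-50,-20,5,20):
    s=movel(ch(-153,y,153.2),feed=.05,max_force=8); print(s,get_t(),F(),toch(get_eef_pos()).round(1),get_width())
    if s: break
snap('scene','s16');snap('wrist','w16')
s=cv2.imread('pics/s16.png')[165:245,270:370];cv2.imwrite('pics/c8.png',cv2.resize(s,(750,600),interpolation=2))
```

```text
False 65.1 [-0.6 -0.4 -0.3] [-153.   -50.4  153.1] 0.02212654607302501
False 65.85 [-0.5  0.7 -1. ] [-153.   -20.2  153. ] 0.021682767671959167
False 66.5 [ 0.  -0.2 -1.6] [-153.     4.8  153. ] 0.021598331293552143
True 66.775 [-0.   0.6 -1.2] [-153.    12.9  152.3] 0.02187167137433747
```

View pics/c8.png

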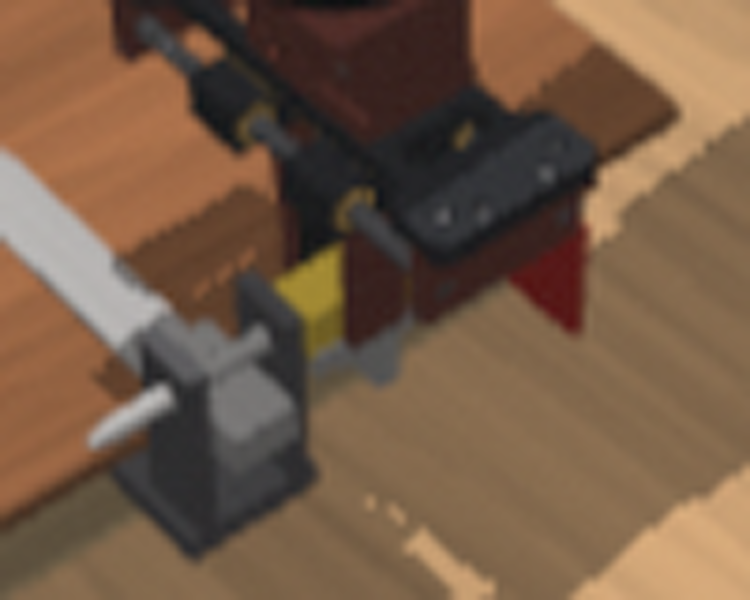

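View pics/w16.png

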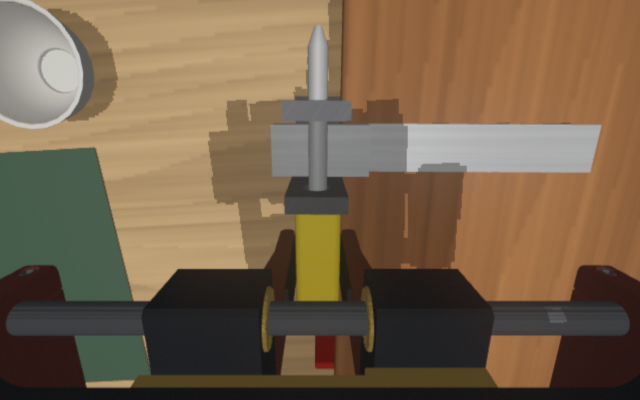

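Run:
```python
from h import *
print(movel(ch(-153,20,152.8),feed=.04,max_force=12),F(),toch(get_eef_pos()).round(1))
p=toch(get_eef_pos())
command_gripper(.044); dwell(.1)
movel(ch(p[0],p[1],260),feed=.2)
movep([.42,.10,.30],att([0,0,-1],[0,-1,0])); dwell(.2)
im,m=snap('wrist','w17'); print(m,get_t()); snap('scene','s17'); snap('top','t17')
s=cv2.imread('pics/s17.png')[120:250,210:370];cv2.imwrite('pics/c9.png',cv2.resize(s,(736,598),interpolation=2))
```

```text
True [ 0.  -0.4  0.1] [-152.9   13.6  151.3]
{'fx': 321.0525263150755, 'fy': 321.0525263150755, 'cx': 317.36996720871014, 'cy': 198.13648213024143, 'xyz': array([0.49475833, 0.09910524, 0.43904873]), 'orientation': array([-0.09663618, -0.7003981 ,  0.70054472,  0.09664908])} 69.4417
```

View pics/c9.png

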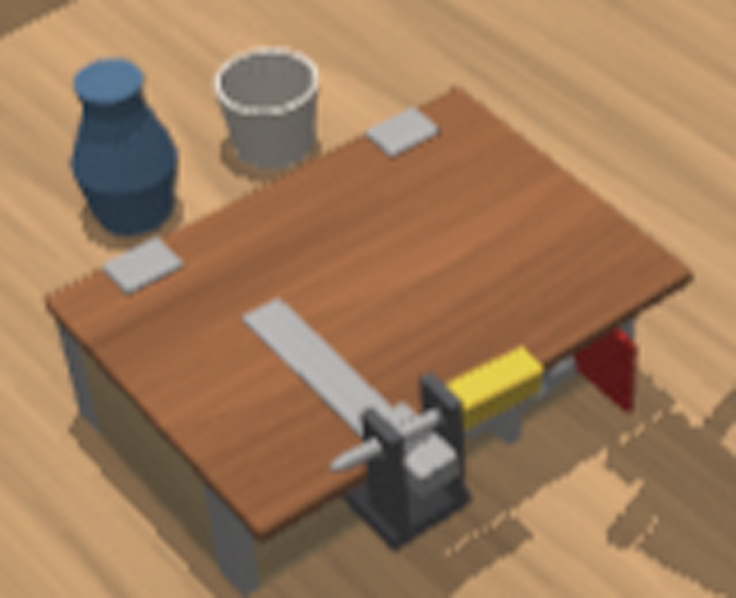

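View pics/w17.png

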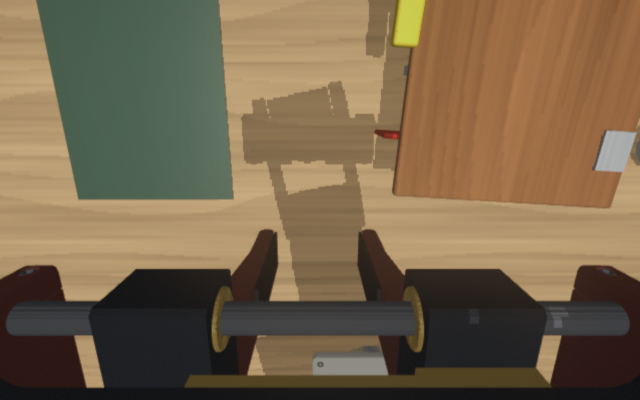

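View pics/t17.png

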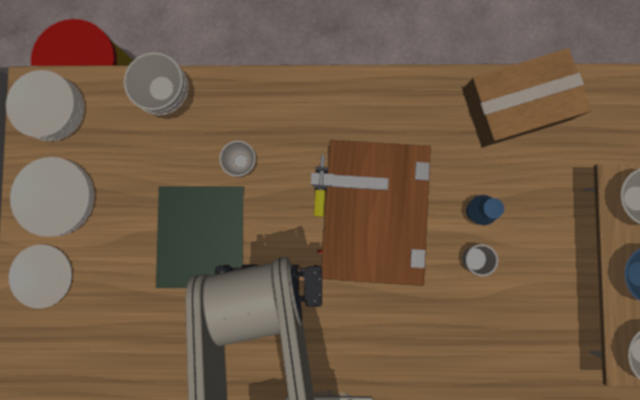

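Run:
```python
from w7 import *
for y in (117,121): print(proj(ms,ch(-153,y,139)))
m=dict(K,xyz=np.array([0.49475833, 0.09910524, 0.43904873]),orientation=[-0.09663618, -0.7003981 ,  0.70054472,  0.09664908])
print('tongue front',toch(onz(m,380,135,.096)),[proj(m,ch(-154,y,96)) for y in(-103,-97)])
print('lid corner predicted shut',proj(m,ch(-140,-161,112)))
t=camera_model('top');print(proj(t,ch(-153,121,140)))
```

```text
(np.float64(282.86921132899164), np.float64(222.44498599548254))
(np.float64(281.5527425788687), np.float64(223.24513682880715))
tongue front [-158.6952196   -99.41095436   96.        ] [(np.float64(384.0515096879887), np.float64(138.71320316052828)), (np.float64(384.7050665178513), np.float64(132.93583120704355))]
lid corner predicted shut (np.float64(393.98516803395506), np.float64(196.39593159168743))
(np.float64(323.08149066581234), np.float64(154.92149075455046))
```

Run:
```python
from h import *
movep([.55,.11,.27],att([0,0,-1],[0,-1,0])); dwell(.2)
im,m=snap('wrist','w18'); print(m,get_t())
c=im[20:140,330:430,::-1];cv2.imwrite('pics/c10.png',cv2.resize(c,(500,600),interpolation=0))
s=cv2.imread('pics/s17.png')[190:240,270:340];cv2.imwrite('pics/c11.png',cv2.resize(s,(770,550),interpolation=0))
for n,p in [('sh',ch(-153,41,151)),('tip',ch(-153,121,140)),('neartop-',ch(-153,41,158)),('fartop+',ch(-153,89,158)),('end',ch(-153,-19,151))]: print(n,proj(m,p),proj(camera_model('scene'),p))
```

```text
{'fx': 321.0525263150755, 'fy': 321.0525263150755, 'cx': 317.36996720871014, 'cy': 198.13648213024143, 'xyz': array([0.62260958, 0.10954989, 0.41030292]), 'orientation': array([ 0.09615391,  0.70094388, -0.70011518, -0.09628517])} 70.3917
sh (np.float64(431.5312796927213), np.float64(128.78595363351434)) (np.float64(306.9314490084448), np.float64(204.5768899354074))
tip (np.float64(442.9746291178249), np.float64(20.121066602295713)) (np.float64(281.522936157999), np.float64(222.98600113253426))
neartop- (np.float64(434.64183317286836), np.float64(129.34617007130552)) (np.float64(306.8553660960845), np.float64(202.70539199874804))
fartop+ (np.float64(445.0296163179804), np.float64(62.30811245981249)) (np.float64(291.54054284699725), np.float64(211.90849374803082))
end (np.float64(420.4544989510588), np.float64(201.50452501720758)) (np.float64(325.1433023579099), np.float64(193.58637651912088))
```

View pics/w18.png

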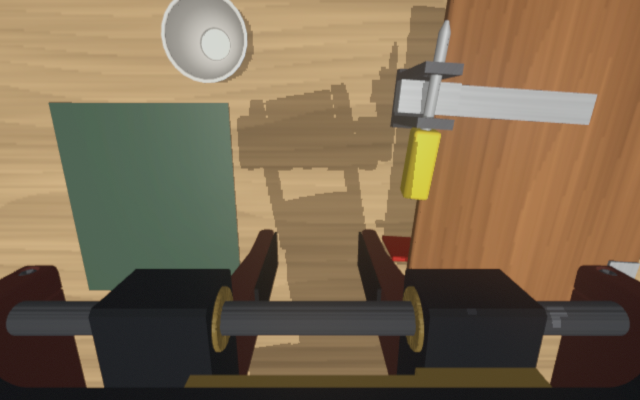

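View pics/c11.png

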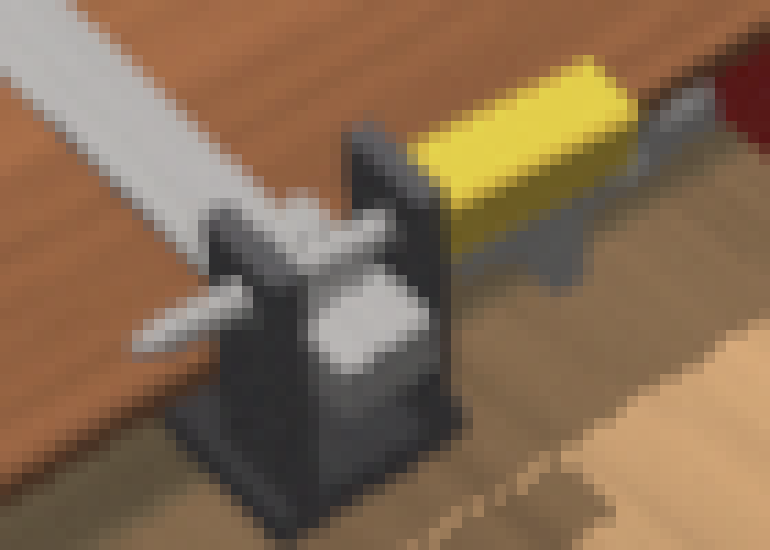

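Run:
```python
from h import *
print(get_t(),F()); close_job()
```

```text
70.3917 [-0.1  0.1 -0.1]
the job is handed in; nothing more can be done
```

The chest is packed, shut and pinned, and I handed the job in at 70.4 s, well inside the 210 s limit.

**What I did**
- **Lid opened:** I pushed the red tongue aside with the fingers under the lid's edge and lifted. I then swung the lid back to its stop.
- **Jars:** Three were there: blue, dark grey and green. The blue jar was knocked against the grey one during the run, so I measured it again. They now stand in cells 3, 2 and 1. All three looked upright in the last view before the lid closed; I could not see them after that.
- **Lid shut:** I pressed it down until its top measured 112 mm, with about 22 N at the end.
- **Pin:** I slid it through both lugs until its shoulder met the nearer lug.

**Last checks**
- The red tongue is back at its rest position (chest y about -100 mm), so the catch has sprung back over the lid's foot.
- The pin tip shows within a few pixels (3 at most) of its computed home position in the wrist and scene views. The shoulder looks flush with the lug.
- The bowl, vase and teacup look where they were in the pictures; I did not measure them.
- The robot is touching nothing, with force readings near zero.
- No check failed. The largest disagreement was about 5 mm in x on the tongue's front end in one view. I put that down to a coarse pixel reading, because an earlier closer view matched within 1 mm.

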